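# Clear the valve-spring press and hold its lever level

### The job

Two wood offcuts have been left on the bed of the valve-spring press: put both in the empty scrap bin. Then push the press's sprung hand lever down until it is level and keep it there: finish while still holding it down, level and still, because it springs back up when let go. Leave everything else on the bench where it is.

Things in the scene. Friction and masses are not known exactly. Their poses are not given: they have to be found in the camera images.
- press: valve-spring press, fixed. Bed plate 280 (x) x 300 (y) x 14 mm thick; origin under its centre, on the bench; x from handle end to hinge post, z up. On its centre line: aluminium block 70 x 70 mm (centre x = +60 mm), its top 50 mm above the bench, coil spring on it to 125 mm, and a hinge post (x = +120 mm, 154 mm high, 54 mm wide). The hand lever runs above the centre line from the post to -x
- hinge (a point): the lever's hinge axis (it lies along the press's y), at press x = +120 mm, 130 mm above the bench
- lever (a joint): angle of the hand lever, rad: 0 at rest, slanting up 0.35 rad towards its handle end; grows as that end is pressed down; 0.35 = level; hard stop 0.60. A spring returns it to 0 when let go: pressed at the pad's middle, about 5 N starts it, about 11 N holds it level, about 16 N at the stop
- pad (a point): middle of the top face of the rubber palm pad at the lever's free end (90 mm long, 46 wide, 18 thick); 205 mm from the hinge axis along the lever and 9 mm above the line through that axis; moves with the lever. 209 mm above the bench at rest, 139 mm when level. x along the lever to the hinge, z out of the pad's face. The bar between pad and post is 24 mm wide
- block_mid (a point): centre, half-way up (13 mm), of the plain rectangular wood offcut 46 (x) x 28 (y) x 26 mm tall, about 30 g, lying on the press bed on one side of the lever; x is its long axis
- stepped_mid (a point): centre of the outline, half-way up (14 mm), of the stepped wood offcut: 50 (x) x 30 (y) mm footprint, 16 mm thick, and 28 mm tall over its -x half (from x = -25 to +2 mm), about 35 g, lying on the press bed on the other side of the lever; x is its long axis
- bin: deep empty rectangular scrap bin of dark sheet steel, fixed, open on top, 130 (x) x 160 (y) mm outside and 85 mm tall, walls and floor 4 mm; origin at the centre of its underside
- tray: shallow black tray full of sockets, fixed, 130 x 160 mm, 41 mm tall to the sockets' tops; not the scrap bin; origin at the centre of its underside
- socket_bed: plain steel hexagon-drive socket, upright cylinder 26 mm across, 38 mm tall, standing near a far corner of the press bed; stays there. Origin at its underside
- socket_bench: plain steel socket, upright cylinder 30 mm across, 45 mm tall, on the bench between the press and the robot's left; stays there. Origin at its underside
- impact_wrench: pistol-shaped impact wrench lying on its side, about 190 x 210 mm and 66 mm tall; origin under its motor housing; stays there
- spray_can: spray can with white cap, 60 mm across, 170 mm tall, standing far back; stays there. Origin at its underside
- spanner: steel open-ended spanner, 190 mm long, lying flat near the robot on the right; stays there. Origin at its underside
- driver: screwdriver lying on the bench on the left; stays there. Origin at its underside
- cv_cup: dark steel drive-shaft joint cup with a stub shaft on top, 76 mm across, 95 mm tall, on the left; stays there. Origin at its underside
There are look-alikes about, which are no part of the job. What is shaped like the part that bears stepped_mid but purple, red or yellow is not meant.

How it is judged (in metres and radians):
On the way, in this order (a step that is already met when the one before it is completed fails the run):
1. both wood offcuts lie in the scrap bin, let go (x of block_mid in the frame of bin between -0.062 and 0.062 m and y of block_mid in the frame of bin between -0.077 and 0.077 m and z of block_mid in the frame of bin between 0 and 0.065 m and contact force between each of block, stepped and the fingers below 0.1 N and x of stepped_mid in the frame of bin between -0.062 and 0.062 m and y of stepped_mid in the frame of bin between -0.077 and 0.077 m and z of stepped_mid in the frame of bin between 0 and 0.065 m), for 0.2 s.
2. the arm holds the lever level (value of joint lever between 0.28 and 0.42 rad and (contact force between lever and the fingers above 4 N or contact force between lever and the arm above 4 N)), for 0.3 s.
At the end, for the whole second after the job is handed in: Both offcuts lie in the scrap bin (centres inside its walls, less than 65 mm above its underside), clear of the fingers; fingers or arm press on the lever with over 4 N and hold it level within 0.07 rad (4 degrees: joint 0.28 to 0.42), slower than 0.08 rad/s (all of step 1 and all of step 2 and velocity of joint lever between -0.08 and 0.08 rad/s); the arm keeps its last pose, push and grip.
It fails at once if a bystander (socket, impact wrench, spray can, spanner, screwdriver or joint cup) moved by more than 25 mm (distance of any of socket_bed, socket_bench, impact_wrench, spray_can, spanner, driver, cv_cup from where it was at the start of the episode above 0.025 m).
It also fails if it takes over 67 s, if anything falls off the work surface, if the arm or the gripper's body presses on something with over 40 N, if the wrist force passes 120 N, or if a joint passes its speed limit or range.

### The arm

A 7-joint arm with a two-finger parallel gripper is mounted at the origin on the work surface. World frame = base frame: x ahead of the robot, y to its left, z up, the work surface at z = 0. Lengths are in mm, angles in rad, forces in N, time in s.
With the tool pointing down it reaches from about 400 to 875 mm from the base axis. Payload 19.3 kg.
Tool frame: the origin (TCP) lies at the very end of the fingers, on their centre line; the grasp point (between the pads) lies 19 mm behind it (grip_point_offset is the z of the grasp point in the tool frame, in mm); z points along the fingers, y is the line along which they close (so a half turn about z gives the same grasp; the last joint's range is limited). The gripper opens to 85 mm and grips with 20 to 120 N. Pads are 22 mm wide; open, the fingers measure 114 mm over their backs; the gripper's body (76 mm by 85 mm) begins 54 mm behind the grasp point. The pads swing forward as they close: fully open they stand 13 mm farther back than shut.
Start: joints at [1.278, 0.521, -0.036, 1.599, 0.021, 1.021, -0.113], TCP at [138.073, -609.549, 231.291] pointing down, gripper open.
Joint ranges: [-2.91, 2.91], [-0.3, 2.13], [-1.5, 1.42], [0.17, 2.43], [-1.26, 4.41], [0.16, 1.93], [-2.52, 2.52]. Speed limits (rad/s): [1.89, 1.89, 2.39, 2.39, 3.01, 3.01, 3.01].

### API

Orientations are given as a 3x3 rotation matrix whose columns are the frame's x, y, z axes.
In Python, from workcell import movep, movel, goto_joints, open_gripper, clamp, wait, inverse_kinematics, read_state, camera, PlanningError, finish_job, grip_point_offset gives the robot as it stands. Calls block until the motion is done:
- movep(position, orientation): joint-space move of the TCP to a pose.
- movel(position, frame=None, max_speed=150, guard=None): straight line of the TCP; frame=None keeps the orientation; max_speed is the mean speed in mm/s. With guard (N) it stops when the force on the tool has changed by that much, and returns True; else False.
- goto_joints(angles): joint-space move.
- open_gripper() and clamp(): open the fingers fully, or close them until they stop; the grip force is fixed at half the most.
- wait(seconds).
- inverse_kinematics(position, orientation): joint angles nearest the present ones, or None.
- read_state(): the state.
- camera(name): name is "side" or "top" or "wrist"; returns a dict with "image" (480x640x3 uint8, blue, green, red), "range_z" (480x640 float32, mm along the optical axis (not along the pixel's ray), 0 where there is no reading), "fx", "fy", "cx", "cy" (pixels), "cam_to_world" (4x4, takes a point from camera to world coordinates). Camera axes: x right, y up, looking along -z (the intrinsics and any distortion apply to the point x, -y, -z); pixel columns grow to the right and rows downward; lengths in mm; the calibration is good to about 2 mm. A picture is of the moment at which its call begins.
A pose or a line that the arm cannot do raises PlanningError and nothing moves.
- finish_job(): hands the job in; it is judged then, once.
The state is a dict: "time": time; "qpos": joint angles; "qvel": joint speeds; "joint_efforts": joint torques, N m; "eef_pos": TCP position; "tool_rot": TCP orientation; "ft_force": force on the tool from outside, world axes, zero at the start; "torque": the same for the moment, N m; "finger_gap": finger opening in mm; "gripper_force": force on a finger pad.
Only numpy, scipy, OpenCV 4.12 (cv2) and the standard library are available. Lean on these libraries where they do the work, as an engineer would, in place of code of your own. Each camera call takes 0.05 s, during which the arm holds its last target. There are 200 camera calls.

## Working session

There is one attempt and no reset: what is moved stays moved. The work goes in short steps, each a Python script; the robot and the scene stay as the last script left them, time stands still between calls to the robot, and variables do not carry over. Pictures are saved under pics/ and viewed, at most 10 in all, crops included, and the job is handed in when it is done.

```bash
mkdir -p pics; ls
cat > h.py <<'E'
import numpy as np, cv2
from workcell import *
def cloud(c):
    z=c["range_z"].astype(float);v,u=np.mgrid[0:480,0:640]
    x=(u-c["cx"])/c["fx"]*z; y=(v-c["cy"])/c["fy"]*z
    P=np.stack([x,-y,-z,np.ones_like(z)],-1)@np.array(c["cam_to_world"]).T
    P=P[...,:3]; P[z<=0]=np.nan
    return P
E
python3 - <<'E'
from h import *
for n in("top","side"):
    c=camera(n);cv2.imwrite(f"pics/{n}0.png",c["image"]);np.savez(f"{n}0.npz",P=cloud(c),im=c["image"])
    print(n,{k:v for k,v in c.items() if k not in("image","range_z")})
print(read_state())
E
```

```text
pics
top {'fx': 445.36851584168573, 'fy': 445.36851584168573, 'cx': 323.0199082992431, 'cy': 245.0021772620356, 'cam_to_world': array([[ 2.01445997e-02,  9.97483261e-01, -6.79804338e-02,
         4.61295021e+02],
       [-9.99663537e-01,  1.89840162e-02, -1.76754307e-02,
        -1.22892030e+01],
       [-1.63404046e-02,  6.83136254e-02,  9.97530070e-01,
         1.24419948e+03],
       [ 0.00000000e+00,  0.00000000e+00,  0.00000000e+00,
         1.00000000e+00]])}
side {'fx': 449.1634837373402, 'fy': 449.1634837373402, 'cx': 321.27434766892327, 'cy': 245.85909776135847, 'cam_to_world': array([[-9.26401318e-01,  2.48680811e-01, -2.82733889e-01,
         2.57738573e+02],
       [-3.76513055e-01, -6.03212150e-01,  7.03116649e-01,
         7.76307238e+02],
       [ 4.30310141e-03,  7.57821190e-01,  6.52448103e-01,
         8.85807675e+02],
       [ 0.00000000e+00,  0.00000000e+00,  0.00000000e+00,
         1.00000000e+00]])}
{'time': 0.1, 'qpos': array([ 1.27778178,  0.52197659, -0.03633336,  1.59991368,  0.02122556,
        1.02109836, -0.1127971 ]), 'qvel': array([ 1.09643210e-03, -2.28194431e-03,  1.67091442e-03,  5.36527652e-06,
        7.47246708e-04, -1.38482135e-03, -3.28642142e-04]), 'joint_efforts': array([ 3.62422623e-03, -9.28481627e+01,  1.98368043e+00, -3.70531118e+01,
        1.80364901e-02,  5.43075163e-03,  6.46548074e-05]), 'eef_pos': array([ 138.01158328, -609.27987852,  230.78276949]), 'tool_rot': array([[ 9.75277201e-01,  2.20984810e-01, -3.08517049e-04],
       [ 2.20985008e-01, -9.75276730e-01,  9.61997118e-04],
       [-8.83027484e-05, -1.00639150e-03, -9.99999490e-01]]), 'ft_force': array([ 0.09912835, -1.28647116, -0.23393022]), 'torque': array([-0.01525892, -0.03328478,  0.01815302]), 'gripper_force': 0.0, 'finger_gap': 85.17991071990147}
```

View pics/top0.png

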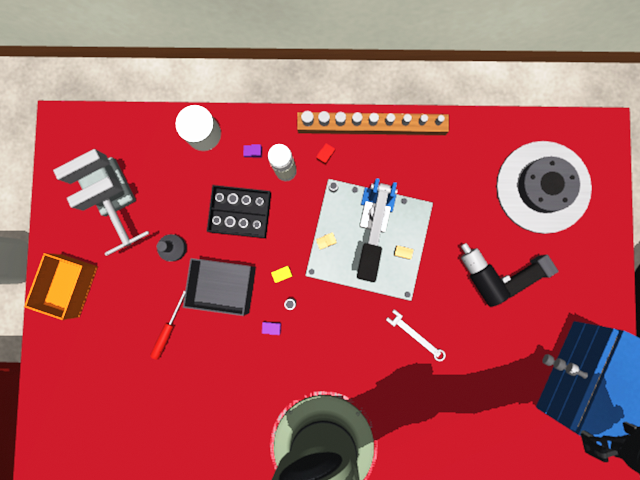

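View pics/side0.png

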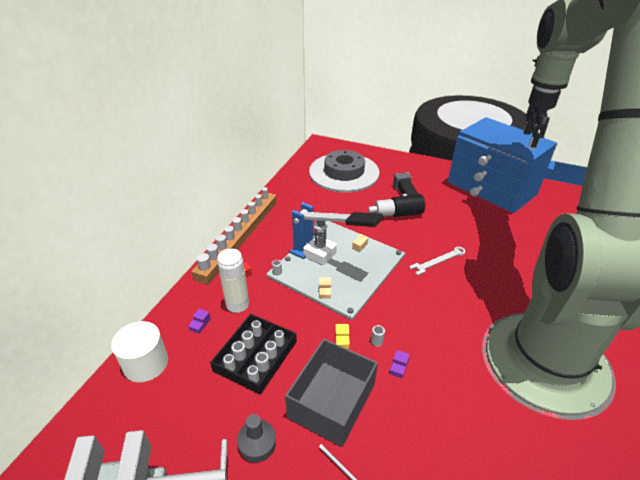

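The top view shows the press plate (about u 306–432, v 180–298), with wood offcuts at (327,240) and (403,252). The lever pad is at (369,262), the dark empty bin at (219,286), and the socket tray at (239,211). In the side view, the stepped one is the piece on the bin's side (325,288).

```bash
cat > m.py <<'E'
from h import *
for n in("top","side"):
    d=np.load(f"{n}0.npz");P,im=d["P"],d["im"]
    hsv=cv2.cvtColor(im,cv2.COLOR_BGR2HSV)
    on=(P[...,0]>300)&(P[...,0]<720)&(P[...,1]>-300)&(P[...,1]<120)
    wood=on&(hsv[...,0]>12)&(hsv[...,0]<28)&(hsv[...,1]>50)&(hsv[...,1]<200)&(hsv[...,2]>120)&(P[...,2]>5)&(P[...,2]<60)
    k,l,s,ce=cv2.connectedComponentsWithStats(wood.astype(np.uint8))
    for i in range(1,k):
        if s[i,4]<30: continue
        m=l==i;q=P[m]
        for nm,a,b in(("hi",36,60),("lo",24,36),("top",24,60)):
            t=q[(q[:,2]>a)&(q[:,2]<b)]
            if len(t)>8:
                r=cv2.minAreaRect(t[:,:2].astype(np.float32))
                print(n,ce[i].round(),nm,len(t),"z",np.median(t[:,2]).round(1),"mean",t[:,:2].mean(0).round(1),"rect",np.round(r[0],1),np.round(r[1],1),round(r[2],1))
d=np.load("top0.npz");P,im=d["P"],d["im"];hsv=cv2.cvtColor(im,cv2.COLOR_BGR2HSV)
X,Y,Z=P[...,0],P[...,1],P[...,2]
def rect(nm,m):
    k,l,s,_=cv2.connectedComponentsWithStats(m.astype(np.uint8));i=1+s[1:,4].argmax();q=P[l==i]
    r=cv2.minAreaRect(q[:,:2].astype(np.float32));print(nm,len(q),"z",np.nanmedian(q[:,2]).round(1),"mean",q.mean(0).round(1),"rect",np.round(r[0],1),np.round(r[1],1),round(r[2],1))
v,u=np.mgrid[0:480,0:640]
box=lambda a,b,c,e:(u>=a)&(u<b)&(v>=c)&(v<e)
rect("plate",box(295,440,170,305)&(hsv[...,1]<60)&(Z>8)&(Z<20))
rect("plate+",box(295,440,170,305)&~((hsv[...,1]>180)&((hsv[...,0]<8)|(hsv[...,0]>172)))&(Z<60)&(Z>8))
rect("binrim",box(175,265,250,320)&(Z>75)&(Z<95))
rect("binfloor",box(175,265,250,320)&(Z<20)&(hsv[...,1]<60))
rect("pad",box(350,390,240,290)&(Z>150)&(hsv[...,2]<80))
rect("lever",box(350,400,170,290)&(Z>110))
E
python3 m.py
```

```text
top [326. 241.] hi 102 z 41.6 mean [559.2  -9.3] rect [559.2  -9.5] [29.4 25.9] 21.7
top [326. 241.] lo 83 z 28.9 mean [550.6  13.5] rect [549.9  13.2] [29.4 22.8] 22.9
top [326. 241.] top 185 z 38.8 mean [555.3   0.9] rect [554.7   1.2] [29.4 49. ] 22.2
top [404. 252.] hi 145 z 39.6 mean [ 528.7 -209.9] rect [ 527.9 -210.1] [44.2 27.8] 76.8
top [404. 252.] lo 22 z 34.9 mean [ 529.1 -206. ] rect [ 529.3 -208.7] [43.3 25. ] 86.3
top [404. 252.] top 167 z 39.2 mean [ 528.8 -209.4] rect [ 527.9 -210. ] [44.3 27.8] 76.8
side [359. 243.] hi 93 z 40.6 mean [ 530.2 -203. ] rect [ 529.9 -204.4] [47.2 30.6] 80.2
side [359. 243.] lo 47 z 29.8 mean [ 526.8 -191.6] rect [ 522.  -197.5] [51.7 23.2] 48.9
side [359. 243.] top 140 z 39.4 mean [ 529.1 -199.2] rect [ 529.9 -204.1] [47.4 31.1] 76.7
side [325. 288.] hi 90 z 42.6 mean [558.9  -1.8] rect [560.5  -4.5] [26.5 28. ] 22.2
side [325. 288.] lo 93 z 30.6 mean [552.5  17.6] rect [552.2  16.3] [26.4 28.9] 21.4
side [325. 288.] top 183 z 35.2 mean [555.7   8.1] rect [556.2   6.1] [26.5 51. ] 22.2
plate 7984 z 13.2 mean [ 556.  -117.2   13.3] rect [ 564.8 -118.1] [298.6 278.9] 78.0
plate+ 9250 z 13.6 mean [ 562.  -116.8   16.3] rect [ 564.1 -118.5] [299.5 280.1] 77.9
binrim 430 z 83.3 mean [422.6 285.7  83. ] rect [425.8 283. ] [161.5 130. ] 83.5
binfloor 2247 z 3.1 mean [425.4 292.9   3.3] rect [426.  290.9] [138.6 122.1] 83.5
pad 666 z 208.6 mean [ 493.8 -101.4  208.6] rect [ 494.5 -101.8] [43.  84.1] 77.8
lever 1598 z 183.2 mean [ 567.2 -118.3  179.7] rect [ 574.6 -120.3] [ 66.3 252.9] 77.6
```

```bash
cat >> h.py <<'E'
def R(deg):
    best=None;q0=read_state()["qpos"]
    a=np.radians(deg);y=np.array([np.cos(a),np.sin(a),0]);z=np.array([0,0,-1.])
    return [np.column_stack([np.cross(s*y,z),s*y,z]) for s in(1,-1)]
def go(p,deg):
    q0=read_state()["qpos"];c=[]
    for r in R(deg):
        q=inverse_kinematics(np.array(p,float),r)
        if q is not None: c.append((np.abs(np.array(q)-q0).max(),q,r))
    c.sort(key=lambda t:t[0]); print("joint step",[round(t[0],2) for t in c]); movep(np.array(p,float),c[0][2])
def woods(c):
    P=cloud(c);hsv=cv2.cvtColor(c["image"],cv2.COLOR_BGR2HSV)
    w=(hsv[...,0]>12)&(hsv[...,0]<28)&(hsv[...,1]>50)&(hsv[...,1]<200)&(hsv[...,2]>100)&(P[...,2]>22)&(P[...,2]<60)
    k,l,s,ce=cv2.connectedComponentsWithStats(w.astype(np.uint8))
    for i in range(1,k):
        if s[i,4]<100: continue
        q=P[l==i]
        for a in(22,36):
            t=q[q[:,2]>a]
            if len(t)>20:
                r=cv2.minAreaRect(t[:,:2].astype(np.float32));print(ce[i].round(),">",a,"z",np.median(t[:,2]).round(1),np.round(r[0],1),np.round(r[1],1),round(r[2],1))
E
python3 - <<'E'
from h import *
go([529,-207,330],-13)
movel(np.array([529,-207,200.]))
c=camera("wrist");cv2.imwrite("pics/w1.png",c["image"]);woods(c)
s=read_state();print(s["time"],s["eef_pos"],s["qpos"],s["finger_gap"])
E
```

```text
joint step [np.float64(0.65), np.float64(2.39)]
[319. 218.] > 22 z 40.4 [ 527.9 -207.9] [46.  27.6] 77.4
[319. 218.] > 36 z 40.4 [ 527.9 -207.9] [46.  27.6] 77.4
3.2167 [ 529.46865947 -207.1381443   200.93518163] [ 0.6050278   0.49929439 -0.46695084  1.76713557  0.27098465  0.93761329
 -0.20124498] 85.56717320271376
```

View pics/w1.png

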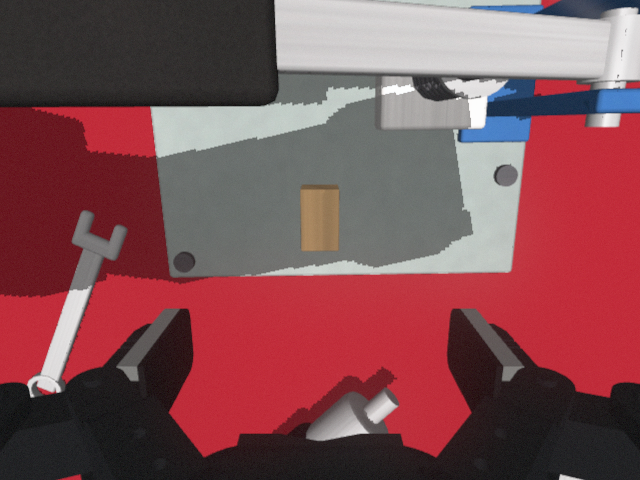

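The wrist view has the block at (319,218), midway between the fingers and 46 x 27.6 mm, as it should be. The lever is at the top of the picture, so I'll check the camera mount's clearance before going down.

Run:
```python
from h import *
c=camera("wrist");s=read_state();t=np.array(c["cam_to_world"])[:3,3]
print(t, t-s["eef_pos"])
P=cloud(c); m=(P[...,2]>150)&(P[...,2]<260)&(P[...,1]>-180)
print("lever pts nearest y", np.nanpercentile(P[m][:,1],[1,5]),"z",np.nanpercentile(P[m][:,2],[5,95]))
```

```text
[ 543.90015469 -140.32191728  343.85283418] [ 14.49060173  66.87278526 142.96333829]
lever pts nearest y [-161.31991866 -135.64201833] z [154.54558596 218.25924839]
```

The camera mount (67 mm to the +y side, 143 mm above the TCP) would come close to the lever. I'll flip the tool half a turn for this grasp.

Run:
```python
from h import *
s=read_state();r=s["tool_rot"]
rf=[x for x in R(-12.6) if x[0,1]*r[0,1]<0][0]
movel(np.array([528.,-208,300]),max_speed=250)
movep(np.array([528.,-208,200]),rf)
movel(np.array([528.,-208,70]))
print("guard",movel(np.array([528.,-208,19]),max_speed=60,guard=12))
clamp();s=read_state();print(s["finger_gap"],s["gripper_force"],s["eef_pos"],s["ft_force"])
movel(np.array([528.,-208,330]),max_speed=200)
s=read_state();print(s["time"],s["finger_gap"],s["gripper_force"],s["eef_pos"],s["qpos"].round(2))
for p in([426,285,330.],[426,285,50.]):
    for x in R(83.5): 
        q=inverse_kinematics(np.array(p),x);print(p,x[:,1].round(2),None if q is None else np.round(q,2))
```

```text
guard False
26.703765641539285 59.74228620529175 [ 528.0781059  -208.00167181   19.32389552] [-1.24706496  1.48015814  6.31084074]
10.0583 26.44934211134271 59.104594588279724 [ 527.78965403 -207.81156939  329.2360737 ] [-0.51  0.71  1.35  1.66 -0.71  1.36 -2.41]
[426, 285, 330.0] [0.11 0.99 0.  ] [ 0.2   0.49 -1.27  1.72  0.48  1.3   0.29]
[426, 285, 330.0] [-0.11 -0.99 -0.  ] [-1.53  0.45  1.17  1.8  -0.45  1.2  -1.91]
[426, 285, 50.0] [0.11 0.99 0.  ] [-0.09  0.79 -0.87  1.99  0.87  0.79 -0.02]
[426, 285, 50.0] [-0.11 -0.99 -0.  ] [-1.16  0.75  0.65  2.05 -0.81  0.61 -1.63]
```

Run:
```python
from h import *
go([450,282,300],83.5)
s=read_state();print(s["finger_gap"],s["eef_pos"],s["time"])
movel(np.array([450,282,120.]),max_speed=200)
print("guard",movel(np.array([450,282,32.]),max_speed=100,guard=15))
open_gripper();print(read_state()["finger_gap"],read_state()["ft_force"])
movel(np.array([450,282,300.]),max_speed=200)
go([555,2,330],22.2)
print(read_state()["qpos"].round(2),read_state()["eef_pos"])
movel(np.array([555,2,200.]))
c=camera("wrist");cv2.imwrite("pics/w2.png",c["image"]);woods(c)
s=read_state();print(s["time"],np.array(c["cam_to_world"])[:3,3]-s["eef_pos"])
c=camera("side");cv2.imwrite("pics/s2.png",c["image"][250:460,200:460])
```

```text
joint step [np.float64(0.93), np.float64(2.67)]
26.98317358642055 [450.60456892 281.01591143 300.15435295] 11.8667
guard False
85.11413071985447 [-0.21458665 -0.31057682 -0.08564599]
joint step [np.float64(0.54), np.float64(2.32)]
[-0.9   0.63  1.29  1.69 -0.63  1.3  -2.24] [555.00473094   3.37483511 329.607385  ]
[318. 215.] > 22 z 41.7 [555.8   3.9] [29.7 50. ] 22.3
[318. 215.] > 36 z 42.4 [560.1  -6.4] [29.5 27.5] 22.4
[366. 374.] > 22 z 28.3 [466.8 114.2] [30.6 28.5] 21.5
18.2583 [ 24.88149131 -62.44591294 142.91546845]
```

View pics/w2.png

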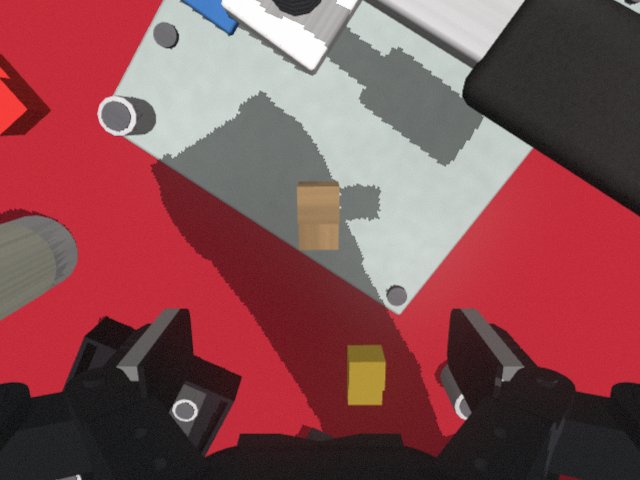

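View pics/s2.png

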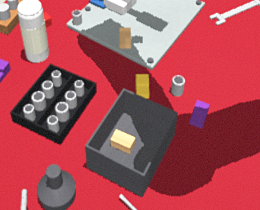

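The wrist view shows the stepped offcut at (318,215) with its tall half towards the lever. The side crop shows the block in the bin, at about (123,140). Next is the stepped one.

Run:
```python
from h import *
movel(np.array([557.4,0.2,70.]),max_speed=180)
print("guard",movel(np.array([557.4,0.2,19.]),max_speed=60,guard=12))
clamp();s=read_state();print(s["finger_gap"],s["gripper_force"],s["eef_pos"])
movel(np.array([557.4,0.2,300.]),max_speed=200)
print(read_state()["finger_gap"])
go([402,288,300],83.5)
movel(np.array([402,288,120.]),max_speed=200)
print("guard",movel(np.array([402,288,36.]),max_speed=100,guard=15))
open_gripper();print(read_state()["finger_gap"])
movel(np.array([402,288,300.]),max_speed=200)
clamp()
go([482,-100.5,330],78)
s=read_state();print(s["time"],s["eef_pos"],s["ft_force"],s["finger_gap"],s["qpos"].round(2))
c=camera("side");cv2.imwrite("pics/s3.png",c["image"])
```

```text
guard False
29.093442715151614 59.81559097766876 [5.57467223e+02 2.37160872e-01 1.93299053e+01]
29.182728183571253
joint step [np.float64(0.72), np.float64(2.52)]
guard False
85.48339059792569
joint step [np.float64(0.97), np.float64(3.56)]
29.8833 [482.20237105 -99.44607239 329.75605977] [-0.22532681 -0.21767272 -0.15262174] -0.3273770683803485 [-0.62  0.29  0.89  1.84 -0.25  1.13 -1.42]
```

View pics/s3.png

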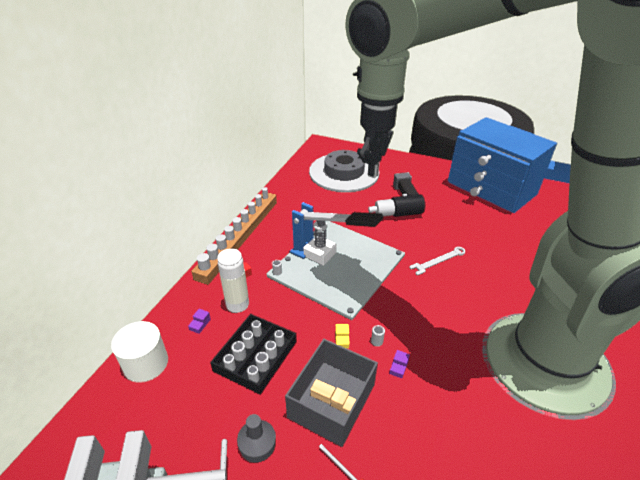

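Both offcuts lie in the bin at about (335,395). Next I'll push the lever down.

Run:
```python
from h import *
movel(np.array([482,-100.5,230.]),max_speed=150)
for z in(190,160,139.5):
    movel(np.array([482,-100.5,z]),max_speed=40);s=read_state();print(z,s["eef_pos"].round(1),s["ft_force"].round(1))
wait(0.6);s=read_state();print(s["time"],s["eef_pos"].round(1),s["ft_force"].round(1))
c=camera("side");cv2.imwrite("pics/s4.png",cv2.resize(c["image"][130:330,230:450],None,fx=3,fy=3,interpolation=cv2.INTER_CUBIC))
P=cloud(camera("top"));np.save("t4.npy",P)
for d in range(60,240,20):  # lever bar/pad height along the line from the hinge
    xy=np.array([682,-143])-d*np.array([.978,-.208])
    m=(np.hypot(*(P[...,:2]-xy).transpose(2,0,1))<7)&(P[...,2]>100)
    print(d,m.sum(),np.round(np.nanmedian(P[m][:,2]),1) if m.any() else None)
```

```text
190 [ 481.5 -100.5  189.5] [-4.1  0.8  7.4]
160 [ 481.1 -100.4  159.5] [-6.4  2.1  9.9]
139.5 [ 480.8 -100.4  138.9] [-8.6  1.6 12.2]
34.0583 [ 480.8 -100.3  139. ] [-8.   2.4  9.9]
60 26 135.0
80 24 134.9
100 0 None
120 0 None
140 0 None
160 42 497.0
180 52 512.2
200 47 540.7
220 61 562.2
```

View pics/s4.png

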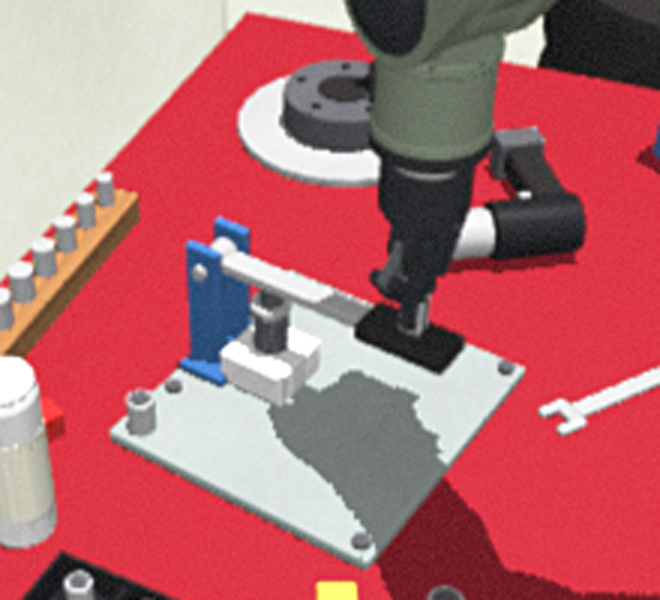

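The picture shows the closed fingers on the middle of the pad at (412,325), with the lever level. The bar tops read 135.0 and 134.9 mm, about 10 N is pressing on the pad, and everything is still.

```bash
python3 -c "
from workcell import *
print(finish_job())"
```

```text
the job is handed in; nothing more can be done
None
```

Both offcuts are in the scrap bin, and I handed the job in with the arm holding the lever level and still at about 10 N, at roughly 34 s; the hand-in gave no verdict.

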